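Vent the soda keg, find which way its filler cap unscrews, and hold the cap up

ROBOT

A 6-joint arm with a two-finger parallel gripper is mounted at the origin on a cart in front of the work surface, level with it; the furniture and walls round the work are solid. World frame = base frame: x ahead of the robot, y to its left, z up, the work surface at z = 0. Lengths are in m, angles in rad, forces in N, time in s.
With the tool pointing down it reaches from about 0.375 to 0.75 m from the base axis. Payload 9 kg.
Tool frame: the origin (TCP) lies midway between the tips of the shut fingers; the grasp point (between the pads) lies 19 mm behind it; z points along the fingers, y is the line along which they close (so a half turn about z gives the same grasp; the last joint's range is limited). The gripper opens to 85 mm and grips with 20 to 120 N. Pads are 22 mm wide; open, the fingers measure 114 mm over their backs; the gripper's body (76 mm by 85 mm) begins 54 mm behind the grasp point. The pads swing forward as they close: fully open they stand 13 mm farther back than shut.
Start: joints at [-1.468, 0.104, 0.097, 1.564, 0, 1.353], TCP at [0.189, -0.569, 0.231] pointing down, gripper open.
Joint ranges: [-2.99, 2.99], [-0.84, 1.86], [-1.1, 1.16], [-1.84, 2.11], [-1.51, 1.56], [-3.14, 3.14]. Speed limits (rad/s): [2.22, 2.22, 2.57, 3.14, 3.14, 3.14].

INTERFACE

Orientations are given as a unit quaternion [w, x, y, z].
In Python, from station import bot gives the robot as it stands.
- The arm moves only by the tool jog_arm, never from a script. Its argument "steps" is one flat list of numbers, 6 for each row, row after row: the shift along the tool's x, y, z each as a share of 0.1 m, from -1 to 1, then the turn, a rotation vector about the tool's x, y, z each as a share of 90 degrees, from -1 to 1. A call has exactly 8 rows; each row is the pose to reach, as a shift and turn from the pose commanded when the call began, along the tool's axes at that moment; what a row does not reach only later rows make up. A row lasts 1/12 s, in which the tool goes at most 41.7 mm and 7.16 degrees, less where a joint would pass 70% of its speed; a pose out of reach is approached as far as the arm can. A call with a number of a shift or a turn outside -1 to 1 is refused whole. A call with a gripper value outside its range is refused whole. "gripper" is the gripper command: -1 is fully open, 1 is shut, values between are in proportion, set as the call begins (left out, the last holds). The fingers move at their own pace and stop on an object; "newtons" is the grip in N (left out, the last holds). Time passes only in rows, so rows that repeat a pose let the fingers close, or fill a call up. It gives the time, the measured TCP pose, the force, the opening and the grip force at its end, in the units of the state.
- bot.observe(): the state, without advancing time (a new reading comes with each control period).
- bot.grab_frame(name): name is "scene" or "top" or "wrist"; returns a dict with "frame" (400x640x3 uint8, red, green, blue), "fov_y" (degrees; the focal length in pixels is half the picture's height over the tangent of half this angle, whatever the lens; pixels are square), "cx", "cy" (the principal point, pixels), "dist_coeffs" ([k1, k2, p1, p2, k3] as OpenCV has them; the pictures are not rectified), "T" (4x4, takes a point from camera to world coordinates); the wrist camera has in their place "mount" (4x4, takes a point from camera to tool coordinates, whose origin is the TCP and whose axes are the flange's). Camera axes: x right, y down, z forward; pixel columns grow to the right and rows downward; lengths in m; the calibration is good to about 2 mm. A picture is of the moment at which its call begins: read the wrist's pose just before it. There is no depth.
- bot.finish_job(): hands the job in; it is judged then, once.
The state is a dict: "time_s": time; "qpos": joint angles; "qd": joint speeds; "effort": joint torques, N m; "eef_pos": TCP position; "eef_rot": TCP orientation; "wrist_force": force on the tool from outside, world axes, zero at the start; "torque": the same for the moment, N m; "grip_width": finger opening in m; "finger_force": force on a finger pad.
Only numpy, scipy, OpenCV 4.12 (cv2) and the standard library are available. Lean on these libraries where they do the work, as an engineer would, in place of code of your own. Each camera call takes 0.05 s, during which the arm holds its last target. There are 200 camera calls.

TASK

The steel soda keg is due for refilling. First let off the gas: press its sprung vent lever all the way down to its stop, then let go so that it springs right back up. Then unscrew the round brass filler cap - nobody remembers whether this keg has an ordinary or a left-hand thread, so find out by trying it - lift it off, and finish while still holding it upright, well clear of the neck and about a hand's width straight above it, without disturbing the glass, the jigger or the drinks can standing by.

Things in the scene. Friction and masses are not known exactly. Their poses are not given: they have to be found in the camera images.
- keg: Stainless steel drum 124 mm in diameter and 250 mm long, lying on a dark wooden cradle; heavy, does not move. Origin on the worktop under its middle, z up, y along the drum. On top, at y = +65 and y = -65 mm (which is which varies), sit the filler neck with its cap and the vent valve. A small draw-off tap at the -y end, a gauge at the +y end (neither is used).
- neck: Filler neck on the keg: steel flange 51 mm wide and 4 mm thick, then an upright tube 27 mm in diameter to 26 mm above the origin, carrying a coarse three-start thread, hidden by the cap. Origin on the neck's axis at the underside of the flange, 158 mm above the worktop; z up, axes parallel to the keg's. The hand of the thread differs from keg to keg.
- cap: Round knurled brass screw cap, 46 mm in diameter, 36 mm tall, 110 g, screwed on at the start. Origin at the centre of its underside, which rests on the flange 4 mm above the origin of the neck; z up. Turned in the loosening direction it moves easily and is free to lift off from 60 to 80 degrees on (70 is best); turned the other way it stops dead within 5 degrees. Turning does not raise it.
- valve: Brass vent valve, a fixed round body 43 mm in diameter, its lever pivot 46 mm above the origin. Origin on the axis at its underside, 158 mm above the worktop; axes parallel to the keg's. The lever reaches from the pivot toward -x (toward the robot side of the keg) and swings up and down.
- vent_lever (a joint): Angle of the vent lever in rad: 0 at rest, leaning 0.20 rad up from level; grows as it is pressed down; stop at 0.50. A spring brings it back to 0 when let go; at the pad it takes about 3 N to start and 8 N at the stop.
- lever_pad (a point): Middle of the upper face of the lever's flat dark steel pad (34 mm along the lever, 26 mm across), 66 mm from the pivot. It moves with the lever: at rest 224 mm above the worktop, 33 mm lower at the stop; it stays 63 to 65 mm from the pivot axis toward -x of the valve.
- tumbler: Clear glass tumbler, 79 mm wide, 90 mm tall, standing on a cork coaster to the right of the keg. Origin at the centre of its underside. Leave it alone.
- jigger: Brass double-cone bar measure, 41 mm wide, 85 mm tall, standing to the left of the keg. Origin at the centre of its underside. Leave it alone.
- tonic_can: Tall drinks can, 53 mm wide, 134 mm tall, standing loose left of the keg (the nearer of two cans to the robot). Origin at the centre of its underside. Leave it alone.

How it is judged:
By the outcome, as a careful person would: the job done as asked, in the order asked, and still so for the second after the job is handed in, while the arm keeps its last pose, push and grip.
It also fails if it takes over 64 s, if anything falls off the work surface, if the arm or the gripper's body presses on something with over 40 N, if the wrist force passes 120 N, or if a joint passes its speed limit or range.

## Working session

There is one attempt and no reset: what is moved stays moved. The work goes in short steps, Python scripts to look and compute and a tool call to move; the robot and the scene stay as the last step left them, time stands still between calls to the robot, and variables do not carry over. Pictures are saved under pics/ and viewed, at most 10 in all, crops included, and the job is handed in when it is done.

Besides the shell and the picture viewer there is one more tool, called after "Emit:" as name(argument=value, ...), one argument or row to a line, values as JSON. jog_arm: Moves the arm, as the interface text tells. Its arguments: {"type":"object","properties":{"steps":{"type":"array","items":{"type":"number"}},"gripper":{"type":"number"},"newtons":{"type":"number"}},"required":["steps"]}

```bash
ls; mkdir -p pics
python3 - <<'E'
from station import bot
import cv2,json,numpy as np
o=bot.observe();print(o)
for n in("scene","top"):
    f=bot.grab_frame(n);cv2.imwrite(f"pics/{n}0.png",f["frame"][:,:,::-1])
    print(n,f["fov_y"],f["cx"],f["cy"],f["dist_coeffs"],np.round(f["T"],4).tolist())
E
```

```text
pics
{'time_s': 0.0, 'qpos': array([-1.46769525e+00,  1.04695767e-01,  9.64474129e-02,  1.56392565e+00,
       -1.05037676e-05,  1.35309925e+00]), 'qd': array([ 0.00058902,  0.00010706, -0.00028546, -0.00208094,  0.00054912,
        0.00111834]), 'effort': array([-7.65753498e-06, -5.56927800e+01,  5.03650188e+01,  1.67911663e-02,
       -2.76857318e-04, -8.80210465e-07]), 'eef_pos': array([ 0.18916489, -0.56902854,  0.23051238]), 'eef_rot': array([-6.88010738e-04,  9.87163390e-01,  1.59712140e-01,  3.42043217e-05]), 'wrist_force': array([ 0.02061276,  0.61022676, -0.72655834]), 'torque': array([-0.02095503,  0.06976933,  0.03162005]), 'finger_force': 0.0, 'grip_width': 0.08546946051547326}
scene 51.6882130032264 316.8571399277855 194.94415875261762 [-0.1055526  0.         0.         0.         0.       ] [[-0.754, -0.4317, 0.4951, -0.115], [-0.6568, 0.5075, -0.5577, 0.6514], [-0.0105, -0.7457, -0.6662, 0.9251], [0.0, 0.0, 0.0, 1.0]]
top 45.3032244428763 319.15682720898945 194.30409518643344 [-0.12489531  0.          0.          0.          0.        ] [[0.0019, -0.9941, 0.1085, 0.2759], [-1.0, -0.0011, 0.0073, 0.0084], [-0.0071, -0.1085, -0.9941, 1.5643], [0.0, 0.0, 0.0, 1.0]]
```

View pics/scene0.png

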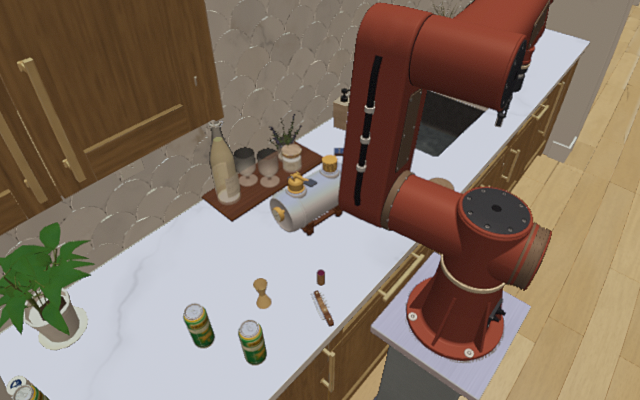

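View pics/top0.png

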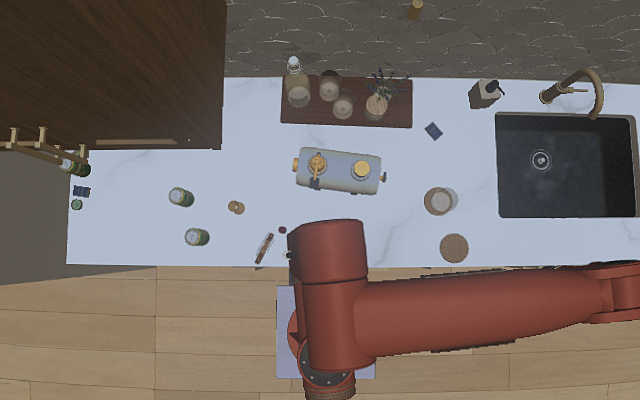

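The top view shows the valve at about (317,163) with its lever toward (315,183). The cap is at (361,169), the tumbler at (440,200), the jigger at (236,208) and the cans at (181,197) and (197,237). In the scene view the valve is at (296,185) and the cap at (330,163).

```bash
cat > h.py <<'E'
import numpy as np,cv2
from scipy.spatial.transform import Rotation as R
def rotm(q): return R.from_quat([q[1],q[2],q[3],q[0]]).as_matrix()
def K(f):
    F=f["frame"].shape[0]/2/np.tan(np.radians(f["fov_y"])/2)
    return np.array([[F,0,f["cx"]],[0,F,f["cy"]],[0,0,1]])
def onplane(f,T,uv,z):
    n=cv2.undistortPoints(np.array([[uv]],float),K(f),np.array(f["dist_coeffs"]))[0,0]
    d=T[:3,:3]@np.r_[n,1];o=T[:3,3]
    return o+d*(z-o[2])/d[2]
E
python3 - <<'E'
from station import bot
from h import *
f=bot.grab_frame("top");im=f["frame"][:,:,::-1].copy()
T=np.array(f["T"])
hsv=cv2.cvtColor(im,cv2.COLOR_BGR2HSV)
m=cv2.inRange(hsv,(8,110,90),(32,255,255));m[:140]=0;m[200:]=0;m[:,:285]=0;m[:,400:]=0
n,l,s,c=cv2.connectedComponentsWithStats(m)
for i in range(1,n):
    if s[i,4]>8: print(s[i],c[i],np.round(onplane(f,T,c[i],.198),3))
for n_,uv,z in(("cap",(361,169),.198),("valve",(317,163),.204),("pad",(315,183),.224),("tumb",(440,200),.05),("jig",(236,208),.08),("can",(197,237),.134)):print(n_,np.round(onplane(f,T,uv,z),3))
c1=cv2.resize(im[130:220,280:460],(720,360),interpolation=cv2.INTER_CUBIC)
cv2.imwrite("pics/c1.png",c1)
E
```

```text
[311 154  14  25 112] [316.92857143 164.22321429] [0.512 0.025 0.198]
[293 158   5  13  34] [294.76470588 163.79411765] [0.514 0.089 0.198]
cap [ 0.499 -0.102  0.198]
valve [0.515 0.025 0.204]
pad [0.454 0.03  0.224]
tumb [ 0.423 -0.367  0.05 ]
jig [0.395 0.279 0.08 ]
can [0.302 0.386 0.134]
```

View pics/c1.png

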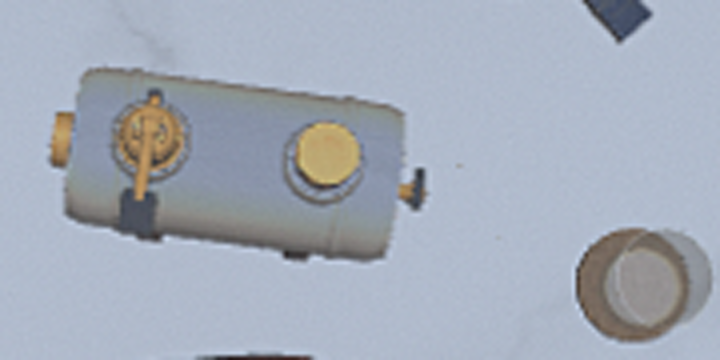

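The crop shows the cap centre at about (362,168.5), the valve axis at (318,164) and the pad at (315,183). That puts the cap near (0.500,-0.105), the valve near (0.512,0.024) and the pad near (0.450,0.030), with the keg yaw about -0.09 rad.

Emit:
jog_arm(
  steps=[1, -1, -0.6, 0, 0, -0.6, 1, -1, -0.6, 0, 0, -0.6, 1, -1, -0.6, 0, 0, -0.6, 1, -1, -0.6, 0, 0, -0.6, 1, -1, -0.6, 0, 0, -0.6, 1, -1, -0.6, 0, 0, -0.6, 1, -1, -0.6, 0, 0, -0.6, 1, -1, -0.6, 0, 0, -0.6],
  gripper=1,
)

```text
time_s: 0.82
eef_pos: [0.2527, -0.4427, 0.2913]
eef_rot: [0.0, 0.805, 0.593, -0.0]
wrist_force: [-0.2, -0.2, -0.0]
grip_width: 0.0
finger_force: 0.0
```

```bash
cat > plan.py <<'E'
import sys
from station import bot
from h import *
# usage: x y z yaw_rad -> needed shift (0.1 m units) and turn (90 deg units) in tool axes
x,y,z,w=map(float,sys.argv[1:5]);o=bot.observe();M=rotm(o["eef_rot"])
G=np.array([[np.cos(w),np.sin(w),0],[np.sin(w),-np.cos(w),0],[0,0,-1]])
print("shift",np.round(M.T@(np.array([x,y,z])-o["eef_pos"])*10,3),"turn",np.round(R.from_matrix(M.T@G).as_rotvec()/(np.pi/2),3))
print("pos",np.round(o["eef_pos"],4),"yaw",round(np.arctan2(M[1,0],M[0,0]),4),"F",np.round(o["wrist_force"],1),"tau",np.round(o["torque"],2),"t",round(o["time_s"],2),"q6",round(o["qpos"][5],2),"w",round(o["grip_width"],4))
E
python3 plan.py .45 .03 .30 3.05
```

```text
shift [ 5.099  0.487 -0.088] turn [-0.     0.    -1.133]
pos [ 0.2527 -0.4427  0.2913] yaw 1.2707 F [-0.2 -0.2 -0. ] tau [ 0.   -0.05 -0.02] t 0.82 q6 0.56 w 0.0
```

Emit:
jog_arm(
  steps=[1, 0.1, 0, 0, 0, 0, 1, 0.1, 0, 0, 0, 0, 1, 0.1, 0, 0, 0, 0, 1, 0.1, 0, 0, 0, 0, 1, 0.1, 0, 0, 0, 0, 1, 0.1, 0, 0, 0, 0, 1, 0.1, 0, 0, 0, 0, 1, 0.1, 0, 0, 0, 0],
)

```text
time_s: 1.48
eef_pos: [0.2919, -0.3514, 0.291]
eef_rot: [-0.0, 0.807, 0.59, -0.0]
wrist_force: [0.5, 0.0, -0.4]
grip_width: 0.0001
finger_force: 0.0
```

Emit:
jog_arm(
  steps=[1, 0.1, 0, 0, 0, 0, 1, 0.1, 0, 0, 0, 0, 1, 0.1, 0, 0, 0, 0, 1, 0.1, 0, 0, 0, 0, 1, 0.1, 0, 0, 0, 0, 1, 0.1, 0, 0, 0, 0, 1, 0.1, 0, 0, 0, 0, 1, 0.1, 0, 0, 0, 0],
)

```text
time_s: 2.15
eef_pos: [0.3318, -0.2593, 0.291]
eef_rot: [-0.0, 0.808, 0.59, -0.0]
wrist_force: [0.1, -0.2, -1.0]
grip_width: -0.0003
finger_force: 0.0
```

Emit:
jog_arm(
  steps=[1, 0.1, 0, 0, 0, 0, 1, 0.1, 0, 0, 0, 0, 1, 0.1, 0, 0, 0, 0, 1, 0.1, 0, 0, 0, 0, 1, 0.1, 0, 0, 0, 0, 1, 0.1, 0, 0, 0, 0, 1, 0.1, 0, 0, 0, 0, 1, 0.1, 0, 0, 0, 0],
)

```text
time_s: 2.82
eef_pos: [0.3717, -0.167, 0.2911]
eef_rot: [-0.0, 0.808, 0.59, -0.0]
wrist_force: [-0.7, -0.0, 0.2]
grip_width: -0.0003
finger_force: 0.0
```

Emit:
jog_arm(
  steps=[1, 0.1, -0.2, 0, 0, -0.6, 1, 0.1, -0.2, 0, 0, -0.6, 1, 0.1, -0.2, 0, 0, -0.6, 1, 0.1, -0.2, 0, 0, -0.6, 1, 0.1, -0.2, 0, 0, -0.6, 1, 0.1, -0.2, 0, 0, -0.6, 1, 0.1, -0.2, 0, 0, -0.6, 1, 0.1, -0.2, 0, 0, -0.6],
)

```text
time_s: 3.48
eef_pos: [0.4117, -0.0745, 0.3112]
eef_rot: [-0.0, 0.448, 0.894, -0.0]
wrist_force: [-0.8, 1.0, -0.3]
grip_width: 0.0
finger_force: 0.0
```

```bash
python3 plan.py .45 .03 .30 3.05
```

```text
shift [0.609 0.932 0.112] turn [-0.    -0.    -0.534]
pos [ 0.4117 -0.0745  0.3112] yaw 2.2116 F [-0.8  1.  -0.3] tau [ 0.01 -0.01  0.02] t 3.48 q6 0.44 w 0.0
```

Emit:
jog_arm(
  steps=[0.61, 0.93, 0, 0, 0, -0.53, 0.61, 0.93, 0, 0, 0, -0.53, 0.61, 0.93, 0, 0, 0, -0.53, 0.61, 0.93, 0, 0, 0, -0.53, 0.61, 0.93, 0, 0, 0, -0.53, 0.61, 0.93, 0, 0, 0, -0.53, 0.61, 0.93, 0, 0, 0, -0.53, 0.61, 0.93, 0, 0, 0, -0.53],
)

```text
time_s: 4.15
eef_pos: [0.4506, 0.0298, 0.3111]
eef_rot: [-0.0, 0.05, 0.999, -0.0]
wrist_force: [-1.1, -0.3, -0.0]
grip_width: 0.0001
finger_force: 0.0
```

```bash
python3 plan.py .45 .03 .23 3.05
python3 - <<'E'
from station import bot
from h import *
o=bot.observe();f=bot.grab_frame("wrist")
np.save("w1.npy",{**f,"pos":o["eef_pos"],"rot":o["eef_rot"]},allow_pickle=True)
cv2.imwrite("pics/w1.png",f["frame"][:,:,::-1]);print(np.round(f["mount"],3),f["fov_y"])
E
```

```text
shift [0.006 0.002 0.811] turn [-0.    -0.    -0.006]
pos [0.4506 0.0298 0.3111] yaw 3.041 F [-1.1 -0.3 -0. ] tau [ 0.03 -0.    0.04] t 4.15 q6 -0.12 w 0.0001
[[-0.001 -0.956 -0.294  0.075]
 [ 1.    -0.001  0.001 -0.001]
 [-0.001 -0.294  0.956 -0.143]
 [ 0.     0.     0.     1.   ]] 70.66468952978087
```

View pics/w1.png

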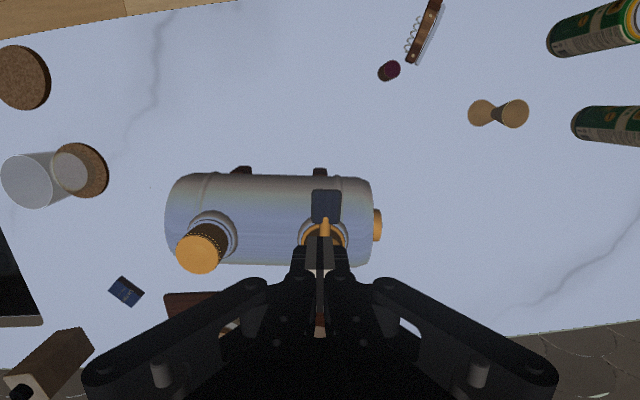

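The wrist view shows the dark pad at about (326,207), the cap's top disc at about (198,253), and the keg lying square to the image.

Run:
```python
from h import *
f=np.load("w1.npy",allow_pickle=True).item()
T=np.eye(4);T[:3,:3]=rotm(f["rot"]);T[:3,3]=f["pos"];T=T@np.array(f["mount"])
for uv,z in(((326,207),.224),((311,190),.226),((342,191),.226),((310,223),.222),((341,224),.222),((198,253),.198),((177,253),.198),((220,253),.198)):print(uv,np.round(onplane(f,T,uv,z),4))
```

```text
(326, 207) [0.4547 0.0346 0.224 ]
(311, 190) [0.4377 0.0235 0.226 ]
(342, 191) [0.4413 0.0494 0.226 ]
(310, 223) [0.4689 0.0191 0.222 ]
(341, 224) [0.4726 0.0463 0.222 ]
(198, 253) [ 0.4999 -0.1003  0.198 ]
(177, 253) [ 0.4978 -0.1221  0.198 ]
(220, 253) [ 0.502  -0.0776  0.198 ]
```

Emit:
jog_arm(
  steps=[0, 0.03, 0.3, 0, 0, 0, 0, 0.03, 0.5, 0, 0, 0, 0, 0.03, 0.7, 0, 0, 0, 0, 0.03, 0.77, 0, 0, 0, 0, 0.03, 0.8, 0, 0, 0, 0, 0.03, 0.82, 0, 0, 0, 0, 0.03, 0.84, 0, 0, 0, 0, 0.03, 0.86, 0, 0, 0],
)

```text
time_s: 4.87
eef_pos: [0.4513, 0.0332, 0.2263]
eef_rot: [0.001, 0.052, 0.999, -0.0]
wrist_force: [0.1, -0.5, 0.1]
grip_width: 0.0001
finger_force: 0.1
```

Emit:
jog_arm(
  steps=[0, 0, 0.03, 0, 0, 0, 0, 0, 0.06, 0, 0, 0, 0, 0, 0.09, 0, 0, 0, 0, 0, 0.12, 0, 0, 0, 0, 0, 0.15, 0, 0, 0, 0, 0, 0.18, 0, 0, 0, 0, 0, 0.21, 0, 0, 0, 0, 0, 0.24, 0, 0, 0],
)

```text
time_s: 5.53
eef_pos: [0.4504, 0.0335, 0.2011]
eef_rot: [-0.0, 0.052, 0.999, -0.0]
wrist_force: [-4.1, 0.1, 5.7]
grip_width: 0.0
finger_force: 3.5
```

Emit:
jog_arm(
  steps=[0, 0, 0.02, 0, 0, 0, 0, 0, 0.04, 0, 0, 0, 0, 0, 0.06, 0, 0, 0, 0, 0, 0.08, 0, 0, 0, 0, 0, 0.08, 0, 0, 0, 0, 0, 0.08, 0, 0, 0, 0, 0, 0.08, 0, 0, 0, 0, 0, 0.08, 0, 0, 0],
)

```text
time_s: 6.2
eef_pos: [0.4511, 0.0334, 0.1937]
eef_rot: [0.001, 0.052, 0.999, -0.0]
wrist_force: [-2.4, 0.1, 7.4]
grip_width: 0.0001
finger_force: 3.7
```

```bash
python3 plan.py .452 .033 .19 3.03
```

```text
shift [-0.009 -0.003  0.037] turn [-0.     0.001  0.005]
pos [0.4511 0.0334 0.1937] yaw 3.0383 F [-2.4  0.1  7.4] tau [0.03 0.47 0.  ] t 6.2 q6 -0.11 w 0.0001
```

Spring force so far, so I'll press slowly until a clear stop.

Emit:
jog_arm(
  steps=[0, 0, 0.005, 0, 0, 0, 0, 0, 0.01, 0, 0, 0, 0, 0, 0.015, 0, 0, 0, 0, 0, 0.02, 0, 0, 0, 0, 0, 0.025, 0, 0, 0, 0, 0, 0.03, 0, 0, 0, 0, 0, 0.03, 0, 0, 0, 0, 0, 0.03, 0, 0, 0],
)

```text
time_s: 6.87
eef_pos: [0.4515, 0.0333, 0.1914]
eef_rot: [0.001, 0.052, 0.999, -0.0]
wrist_force: [-2.2, 1.2, 11.9]
grip_width: -0.0003
finger_force: 6.0
```

Emit:
jog_arm(
  steps=[0, 0, 0.005, 0, 0, 0, 0, 0, 0.01, 0, 0, 0, 0, 0, 0.015, 0, 0, 0, 0, 0, 0.02, 0, 0, 0, 0, 0, 0.02, 0, 0, 0, 0, 0, 0.02, 0, 0, 0, 0, 0, 0.02, 0, 0, 0, 0, 0, 0.02, 0, 0, 0],
)

```text
time_s: 7.53
eef_pos: [0.4516, 0.0333, 0.1909]
eef_rot: [0.002, 0.052, 0.999, -0.0]
wrist_force: [-7.3, 1.2, 23.1]
grip_width: -0.0001
finger_force: 12.1
```

The force jumped to 23 N with no further travel, so the lever is at its stop. Releasing.

Emit:
jog_arm(
  steps=[0, 0, -0.1, 0, 0, 0, 0, 0, -0.2, 0, 0, 0, 0, 0, -0.3, 0, 0, 0, 0, 0, -0.4, 0, 0, 0, 0, 0, -0.6, 0, 0, 0, 0, 0, -0.8, 0, 0, 0, 0, 0, -1, 0, 0, 0, 0, 0, -1, 0, 0, 0],
)

```text
time_s: 8.2
eef_pos: [0.4519, 0.0332, 0.2918]
eef_rot: [0.002, 0.052, 0.999, -0.0]
wrist_force: [-0.2, 0.3, 0.9]
grip_width: 0.0
finger_force: 0.0
```

```bash
python3 plan.py .5 -.102 .30 3.03;  python3 - <<'E'
from station import bot
from h import *
f=bot.grab_frame("wrist")
cv2.imwrite("pics/w2.png",f["frame"][150:300,150:450,::-1])
E
```

```text
shift [-0.619 -1.295 -0.079] turn [-0.     0.003  0.005]
pos [0.4519 0.0332 0.2918] yaw 3.0382 F [-0.2  0.3  0.9] tau [ 0.02 -0.05  0.03] t 8.2 q6 -0.11 w 0.0
```

View pics/w2.png

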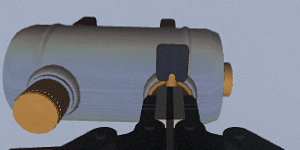

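The pad is back up, at about (323,212) in the full image. Next, over to the cap with the gripper open.

Emit:
jog_arm(
  steps=[-0.31, -0.65, -0.1, 0, 0, 0, -0.31, -0.65, -0.1, 0, 0, 0, -0.31, -0.65, -0.1, 0, 0, 0, -0.31, -0.65, -0.1, 0, 0, 0, -0.31, -0.65, -0.1, 0, 0, 0, -0.31, -0.65, -0.1, 0, 0, 0, -0.31, -0.65, -0.1, 0, 0, 0, -0.31, -0.65, -0.1, 0, 0, 0],
  gripper=-1,
)

```text
time_s: 8.92
eef_pos: [0.4747, -0.0337, 0.2982]
eef_rot: [0.0, 0.051, 0.999, -0.0]
wrist_force: [-0.1, 0.6, -0.6]
grip_width: 0.0861
finger_force: 0.0
```

Emit:
jog_arm(
  steps=[-0.31, -0.65, 0, 0, 0, 0, -0.31, -0.65, 0, 0, 0, 0, -0.31, -0.65, 0, 0, 0, 0, -0.31, -0.65, 0, 0, 0, 0, -0.31, -0.65, 0, 0, 0, 0, -0.31, -0.65, 0, 0, 0, 0, -0.31, -0.65, 0, 0, 0, 0, -0.31, -0.65, 0, 0, 0, 0],
)

```text
time_s: 9.58
eef_pos: [0.499, -0.1016, 0.2986]
eef_rot: [0.0, 0.051, 0.999, -0.0]
wrist_force: [0.5, 0.4, -0.5]
grip_width: 0.0853
finger_force: 0.0
```

```bash
python3 plan.py .5 -.102 .185 3.03;  python3 - <<'E'
from station import bot
from h import *
o=bot.observe();f=bot.grab_frame("wrist")
np.save("w3.npy",{**f,"pos":o["eef_pos"],"rot":o["eef_rot"]},allow_pickle=True)
cv2.imwrite("pics/w3.png",f["frame"][:,:,::-1])
E
```

```text
shift [-0.01  -0.003  1.136] turn [-0.     0.     0.006]
pos [ 0.499  -0.1016  0.2986] yaw 3.0393 F [ 0.5  0.4 -0.5] tau [-0.    0.01 -0.04] t 9.58 q6 -0.36 w 0.0853
```

View pics/w3.png

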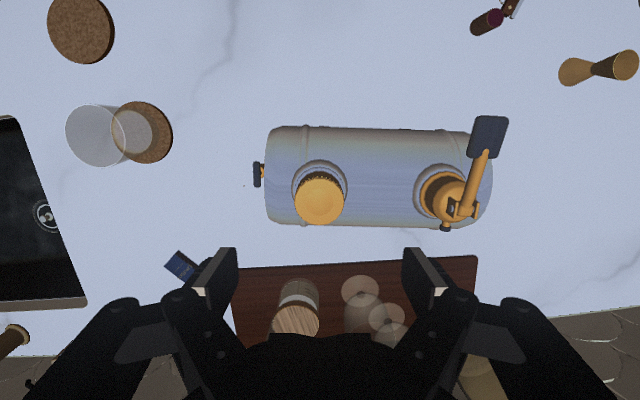

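The cap top disc is centred at about (320,200), spanning columns 294–345. The lever is up again, with its pad at (487,137). Fingers are open.

Run:
```python
from h import *
f=np.load("w3.npy",allow_pickle=True).item()
T=np.eye(4);T[:3,:3]=rotm(f["rot"]);T[:3,3]=f["pos"];T=T@np.array(f["mount"])
im=f["frame"][:,:,::-1].copy();hsv=cv2.cvtColor(im,cv2.COLOR_BGR2HSV)
m=cv2.inRange(hsv,(8,110,150),(32,255,255));m[:160]=0;m[230:]=0;m[:,:280]=0;m[:,360:]=0
m=cv2.morphologyEx(m,cv2.MORPH_OPEN,np.ones((5,5)))
c=max(cv2.findContours(m,0,1)[0],key=cv2.contourArea);print(cv2.boundingRect(c),cv2.fitEllipse(c))
uv=cv2.fitEllipse(c)[0]
for p in(uv,(320,200),(294,200),(345,200)):print(np.round(onplane(f,T,p,.198),4))
```

```text
(295, 179, 49, 46) ((318.8145446777344, 201.3921356201172), (45.401119232177734, 48.0830192565918), 90.5049057006836)
[ 0.5018 -0.1029  0.198 ]
[ 0.5006 -0.1017  0.198 ]
[ 0.4981 -0.1251  0.198 ]
[ 0.5029 -0.0791  0.198 ]
```

Emit:
jog_arm(
  steps=[-0.02, 0, 0.3, 0, 0, 0, -0.02, 0, 0.5, 0, 0, 0, -0.02, 0, 0.7, 0, 0, 0, -0.02, 0, 0.85, 0, 0, 0, -0.02, 0, 0.95, 0, 0, 0, -0.02, 0, 1, 0, 0, 0, -0.02, 0, 1, 0, 0, 0, -0.02, 0, 1, 0, 0, 0],
)

```text
time_s: 10.3
eef_pos: [0.5012, -0.1025, 0.199]
eef_rot: [0.0, 0.052, 0.999, -0.0]
wrist_force: [0.0, -0.8, -0.5]
grip_width: 0.0854
finger_force: 0.0
```

Emit:
jog_arm(
  steps=[0, 0, 0.05, 0, 0, 0, 0, 0, 0.1, 0, 0, 0, 0, 0, 0.15, 0, 0, 0, 0, 0, 0.2, 0, 0, 0, 0, 0, 0.25, 0, 0, 0, 0, 0, 0.3, 0, 0, 0, 0, 0, 0.34, 0, 0, 0, 0, 0, 0.36, 0, 0, 0],
)

```text
time_s: 10.97
eef_pos: [0.5008, -0.1024, 0.1615]
eef_rot: [-0.0, 0.052, 0.999, 0.0]
wrist_force: [-0.7, 0.3, -0.5]
grip_width: 0.0853
finger_force: 0.0
```

Emit:
jog_arm(
  steps=[0, 0, 0, 0, 0, 0, 0, 0, 0, 0, 0, 0, 0, 0, 0, 0, 0, 0, 0, 0, 0, 0, 0, 0, 0, 0, 0, 0, 0, 0, 0, 0, 0, 0, 0, 0, 0, 0, 0, 0, 0, 0, 0, 0, 0, 0, 0, 0],
  gripper=1,
  newtons=40,
)

```text
time_s: 11.63
eef_pos: [0.5013, -0.1026, 0.1629]
eef_rot: [0.0, 0.052, 0.999, -0.0]
wrist_force: [-2.0, 0.5, 5.8]
grip_width: 0.0446
finger_force: 41.4
```

```bash
python3 plan.py .501 -.102 .162 3.03
```

```text
shift [0.004 0.006 0.009] turn [-0.     0.001  0.005]
pos [ 0.5013 -0.1026  0.1629] yaw 3.0383 F [-2.   0.5  5.8] tau [0.3  0.27 0.04] t 11.63 q6 -0.35 w 0.0446
```

Gripped, but the tips press the flange slightly. I'll reopen, raise 3 mm and regrip.

Emit:
jog_arm(
  steps=[0, 0, 0, 0, 0, 0, 0, 0, 0, 0, 0, 0, 0, 0, 0, 0, 0, 0, 0, 0, 0, 0, 0, 0, 0, 0, -0.03, 0, 0, 0, 0, 0, -0.03, 0, 0, 0, 0, 0, -0.03, 0, 0, 0, 0, 0, -0.03, 0, 0, 0],
  gripper=-0.5,
)

```text
time_s: 12.3
eef_pos: [0.5011, -0.1026, 0.1654]
eef_rot: [0.0, 0.052, 0.999, -0.0]
wrist_force: [-0.2, 0.3, 0.7]
grip_width: 0.0643
finger_force: 0.0
```

Emit:
jog_arm(
  steps=[0, 0, 0, 0, 0, 0, 0, 0, 0, 0, 0, 0, 0, 0, 0, 0, 0, 0, 0, 0, 0, 0, 0, 0, 0, 0, 0, 0, 0, 0, 0, 0, 0, 0, 0, 0, 0, 0, 0, 0, 0, 0, 0, 0, 0, 0, 0, 0],
  gripper=1,
)

```text
time_s: 12.97
eef_pos: [0.5011, -0.1026, 0.1655]
eef_rot: [0.0, 0.052, 0.999, -0.0]
wrist_force: [-1.6, -0.3, 5.8]
grip_width: 0.0449
finger_force: 41.3
```

Emit:
jog_arm(
  steps=[0, 0, 0, 0, 0, -0.02, 0, 0, 0, 0, 0, -0.04, 0, 0, 0, 0, 0, -0.06, 0, 0, 0, 0, 0, -0.08, 0, 0, 0, 0, 0, -0.09, 0, 0, 0, 0, 0, -0.09, 0, 0, 0, 0, 0, -0.09, 0, 0, 0, 0, 0, -0.09],
)

```text
time_s: 13.63
eef_pos: [0.5013, -0.1027, 0.1656]
eef_rot: [0.0, -0.019, 1.0, -0.0]
wrist_force: [0.5, -0.4, 5.8]
grip_width: 0.0443
finger_force: 41.4
```

```bash
python3 plan.py .501 -.102 .165 3.0383
```

```text
shift [0.003 0.007 0.006] turn [-0.     0.     0.089]
pos [ 0.5013 -0.1027  0.1656] yaw -3.1044 F [ 0.5 -0.4  5.8] tau [-0.12 -0.02  0.11] t 13.63 q6 -0.5 w 0.0443
```

It turned 8° counterclockwise with almost no torque, so this is an ordinary thread. Continuing to 70°.

Emit:
jog_arm(
  steps=[0, 0, 0, 0, 0, -0.06, 0, 0, 0, 0, 0, -0.13, 0, 0, 0, 0, 0, -0.2, 0, 0, 0, 0, 0, -0.27, 0, 0, 0, 0, 0, -0.34, 0, 0, 0, 0, 0, -0.41, 0, 0, 0, 0, 0, -0.45, 0, 0, 0, 0, 0, -0.45],
)

```text
time_s: 14.3
eef_pos: [0.5011, -0.1032, 0.1656]
eef_rot: [-0.0, -0.365, 0.931, -0.001]
wrist_force: [-0.5, -2.9, 6.3]
grip_width: 0.0445
finger_force: 41.4
```

Emit:
jog_arm(
  steps=[0, 0, 0, 0, 0, -0.06, 0, 0, 0, 0, 0, -0.12, 0, 0, 0, 0, 0, -0.18, 0, 0, 0, 0, 0, -0.22, 0, 0, 0, 0, 0, -0.24, 0, 0, 0, 0, 0, -0.24, 0, 0, 0, 0, 0, -0.24, 0, 0, 0, 0, 0, -0.24],
)

```text
time_s: 14.97
eef_pos: [0.5013, -0.1032, 0.1656]
eef_rot: [-0.0, -0.531, 0.847, -0.001]
wrist_force: [0.4, -5.3, 5.2]
grip_width: 0.0446
finger_force: 41.4
```

```bash
python3 plan.py .501 -.102 .165 3.0383
```

```text
shift [-0.009  0.008  0.006] turn [-0.001 -0.     0.779]
pos [ 0.5013 -0.1032  0.1656] yaw -2.0218 F [ 0.4 -5.3  5.2] tau [-1.07 -0.22  0.04] t 14.97 q6 -1.58 w 0.0446
```

Emit:
jog_arm(
  steps=[0, 0, -0.02, 0, 0, 0, 0, 0, -0.04, 0, 0, 0, 0, 0, -0.06, 0, 0, 0, 0, 0, -0.08, 0, 0, 0, 0, 0, -0.1, 0, 0, 0, 0, 0, -0.12, 0, 0, 0, 0, 0, -0.12, 0, 0, 0, 0, 0, -0.12, 0, 0, 0],
)

```text
time_s: 15.63
eef_pos: [0.5012, -0.1031, 0.1764]
eef_rot: [-0.0, -0.531, 0.847, -0.0]
wrist_force: [3.3, -6.7, -3.1]
grip_width: 0.0444
finger_force: 42.0
```

```bash
python3 plan.py .501 -.102 .165 3.0383
```

```text
shift [-0.009  0.006  0.114] turn [-0.    -0.     0.779]
pos [ 0.5012 -0.1031  0.1764] yaw -2.022 F [ 3.3 -6.7 -3.1] tau [-1.33 -0.75 -0.06] t 15.63 q6 -1.58 w 0.0444
```

Emit:
jog_arm(
  steps=[0.005, -0.005, -0.08, 0, 0, 0, 0.005, -0.005, -0.16, 0, 0, 0, 0.005, -0.005, -0.26, 0, 0, 0, 0.005, -0.005, -0.4, 0, 0, 0, 0.005, -0.005, -0.55, 0, 0, 0, 0.005, -0.005, -0.7, 0, 0, 0, 0.005, -0.005, -0.85, 0, 0, 0, 0.005, -0.005, -0.98, 0, 0, 0],
)

```text
time_s: 16.3
eef_pos: [0.5011, -0.1027, 0.2765]
eef_rot: [0.0, -0.532, 0.847, 0.0]
wrist_force: [0.7, 0.7, -2.3]
grip_width: 0.0441
finger_force: 43.1
```

Emit:
jog_arm(
  steps=[0, 0, 0, 0, 0, 0, 0, 0, 0, 0, 0, 0, 0, 0, 0, 0, 0, 0, 0, 0, 0, 0, 0, 0, 0, 0, 0, 0, 0, 0, 0, 0, 0, 0, 0, 0, 0, 0, 0, 0, 0, 0, 0, 0, 0, 0, 0, 0],
)

```text
time_s: 16.97
eef_pos: [0.5012, -0.1031, 0.275]
eef_rot: [-0.0, -0.532, 0.847, 0.0]
wrist_force: [0.2, -0.0, -0.8]
grip_width: 0.0445
finger_force: 43.2
```

```bash
python3 plan.py .501 -.102 .275 3.0383
python3 - <<'E'
from station import bot
from h import *
a=bot.grab_frame("top")["frame"][130:250,220:460,::-1];b=bot.grab_frame("wrist")["frame"][:,:,::-1];c=bot.grab_frame("scene")["frame"][120:240,230:390,::-1]
t=np.zeros((600,800,3),np.uint8);t[:240,:480]=cv2.resize(a,(480,240));t[:240,480:]=cv2.resize(c,(320,240));t[240:,:576]=cv2.resize(b,(576,360))
cv2.imwrite("pics/end.png",t)
E
```

```text
shift [-0.009  0.006  0.   ] turn [ 0.   -0.    0.78]
pos [ 0.5012 -0.1031  0.275 ] yaw -2.0197 F [ 0.2 -0.  -0.8] tau [-0.05 -0.01 -0.02] t 16.97 q6 -1.58 w 0.0445
```

View pics/end.png

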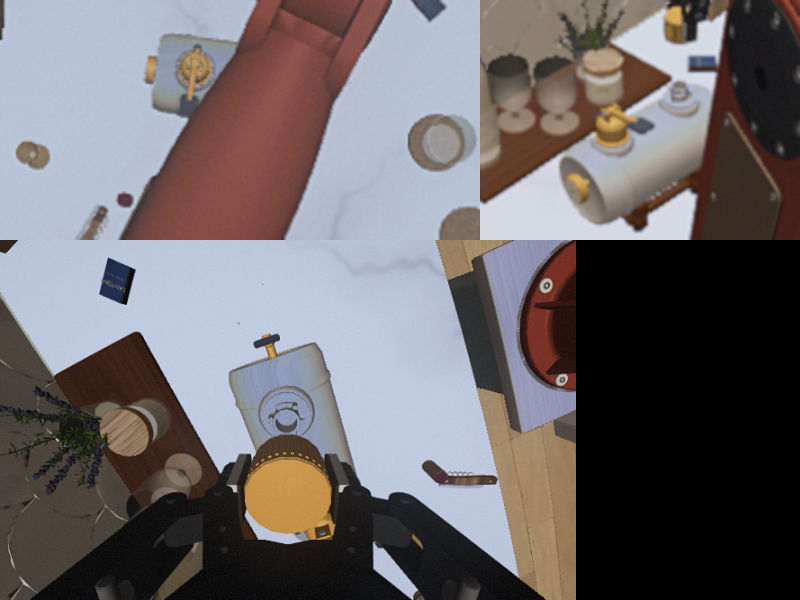

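The cap is held upright between the pads (montage about (288,485)) above the bare threaded neck (285,415). The lever is up, and the glass and jigger haven't moved.

```bash
python3 -c "
from station import bot
print(bot.finish_job())"
```

```text
the job is handed in; nothing more can be done
None
```

I pressed the vent lever to its stop and let it spring back, then unscrewed the cap about 70° counterclockwise (ordinary thread). The job is handed in with the cap held upright about 9 cm above the neck; the glass and jigger look untouched, and the can, out of the final pictures, was never near the arm.

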